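Mount a linocut flush on its riser in the proof press

ROBOT

A 7-joint arm with a two-finger parallel gripper is mounted at the origin on the work surface. World frame = base frame: x ahead of the robot, y to its left, z up, the work surface at z = 0. Lengths are in m, angles in rad, forces in N, time in s.
With the tool pointing down it reaches from about 0.425 to 0.875 m from the base axis. Payload 4.7 kg.
Tool frame: the origin (TCP) lies midway between the tips of the shut fingers; the grasp point (between the pads) lies 19 mm behind it (ctrl.grip_depth is the distance from the TCP to the grasp point, in m); z points along the fingers, y is the direction in which the jaws open and shut (so a half turn about z gives the same grasp; the last joint's range is limited). The gripper opens to 87 mm and grips with 3 to 60 N. Pads are 19 mm wide; open, the fingers measure 117 mm over their backs; the gripper's body (75 mm by 190 mm) begins 51 mm behind the grasp point.
Start: joints at [1.17, 0.321, -0.07, 1.45, 0.023, 1.371, -0.057], TCP at [0.262, -0.595, 0.223] pointing down, gripper open.
Joint ranges: [-2.86, 2.86], [-0.3, 2.09], [-1.38, 1.24], [0.06, 2.45], [-1.56, 4.7], [0.09, 2.05], [-2.69, 2.69]. Speed limits (rad/s): [2.57, 2.57, 3.14, 3.14, 3.14, 3.14, 3.14].

INTERFACE

Orientations are given as a rotation vector (axis times angle).
In Python, from bench import ctrl gives the robot as it stands. The module is installed in compiled form; this text tells all that it offers.
- The arm moves only by the shell command python3 -m inch 'ROWS' [FORCE]. ROWS is JSON, a list of rows, each a list of 5 numbers: the opening, from -1 (shut) to 1 (fully open), so that 0 is half open, then the shift along the tool's x, y, z in mm, then the turn about the tool's z in rad. In form: [[fingers, tx, ty, tz, twist], ...]. A call has 1 to 5 rows; each row shifts and turns the pose as measured when the row begins, along the tool's axes as they then stand; what a row does not reach is not made up. A row lasts 1/8 s, in which the tool goes at most 62.5 mm and 10.7 degrees, less where a joint would pass 70% of its speed; a pose out of reach is approached as far as the arm can. A call is refused whole if a number of a shift passes 62.5 or a number of a turn 0.188, either way. A call with a gripper value outside its range is refused whole. The fingers move at their own pace and stop on an object; FORCE is the grip in N (left out, the last holds). Time passes only in rows, so rows that do not move let the fingers close. It gives the time, the measured TCP pose, the force and the opening at its end, in the units of the state.
- ctrl.get_state(): the state, without advancing time (a new reading comes with each control period).
- ctrl.get_image(name): name is "scene" or "side" or "wrist"; returns a dict with "color" (420x560x3 uint8, red, green, blue), "range_z" (420x560 float32, m along the optical axis (not along the pixel's ray), 0 where there is no reading), "K" (3x3 intrinsics, pixels), "R" (3x3) and "t" (3): a world point X has camera coordinates R X + t. Camera axes: x right, y down, z forward; pixel columns grow to the right and rows downward; lengths in m; the calibration is good to about 2 mm. A picture is of the moment at which its call begins.
- ctrl.close_job(): hands the job in, once; it reports no verdict.
The state is a dict: "time": time; "joint_positions": joint angles; "qd": joint speeds; "joint_torque": joint torques, N m; "position": TCP position; "tool_rot": TCP orientation; "ft_force": force on the tool from outside, world axes, zero at the start; "torque": the same for the moment, N m; "grip_width": opening from 0.0 (shut) to 1.0 (fully open).
Only numpy, scipy, OpenCV 4.12 (cv2) and the standard library are available. Lean on these libraries where they do the work, as an engineer would, in place of code of your own. Each camera call takes 0.05 s, during which the arm holds its last target. There are 200 camera calls.

TASK

Take the long linocut (the fern) out of the plate rack, lay it flat on the bare bench with the carved face up and let go of it. Then pick it up again and lay it on the riser block on the bed of the proof press, carved face up, so that its edges are flush with the riser's all round (either way round will do). Leave the other two cuts standing in the rack and do not disturb the ink tin or the hand roller.

Things in the scene. Friction and masses are not known exactly. Their poses are not given: they have to be found in the camera images.
- cut: Long linocut: carved grey-brown lino (a fern) on plywood, 120 x 60 x 10 mm, about 75 g. Origin: mid-thickness, middle of the long edge that is lowest in the rack. Axes: y along the 120 mm, z across the 60 mm width (body at z 0 to 60 mm; up in the rack), x out of the carved face (face at x = 5 mm, back at -5 mm). Starts upright in any one of the three grooves, face away from the robot.
- cut_back (a point): Centre of the long linocut's plywood back (its underside when it lies carved face up); axes as cut.
- cut_short: Bystander: a shorter linocut (a boat), 84 mm long, 60 mm high, 10 mm thick, standing in another groove; origin and axes as for cut.
- cut_square: Bystander: a square linocut (a sun), 60 x 60 mm, 10 mm thick, standing in the remaining groove; origin and axes as for cut.
- rack: Fixed hardwood plate rack, 196 mm (x) by 136 mm (y), 32 mm high to the rib tops. Three grooves along its y, at x = -66, 0, 66 mm, each 13 mm wide, 20 mm deep: a cut stands on the groove floor 12 mm above the bench, its top edge at 72 mm, 40 mm clear of the ribs. Origin: centre of the underside.
- press: Fixed bench proof press: green feet, steel bed 260 mm (x) by 440 mm (y), surface 35 mm above the bench. Bearer rails along both long sides (inner faces at x = +-112 mm) stand 23.3 mm above the bed. Roller carriage parked at y = -200 to -100 mm, up to 141 mm above the bed. Bare bench lies between press and rack. Origin: centre of the underside, on the bench.
- riser: Plain plywood riser block 60 mm (its x) by 120 mm (its y) by 13.3 mm high, fixed on the press bed by a low steel magnet stop (8 mm high, 40 mm wide, 12 mm long) at the middle of each short end; nothing stands beside its long sides. Origin: centre of its underside, on the bed.
- riser_top (a point): Centre of the riser's top face, 48.3 mm above the bench; axes as riser (z up).
- slab: Fixed glass ink slab 160 mm (x) by 200 mm (y), 8 mm thick, at the far side of the bench. Origin: centre of the underside.
- brayer: Bystander: rubber hand roller (roller 44 mm across, 100 mm long; wooden handle reaching 150 mm along its -x, away from the robot) resting on the slab; origin under the roller.
- ink_tin: Bystander: closed steel ink tin, 84 mm across and 75 mm high, standing on the bench beyond the rack; origin: centre of its underside.

How it is judged:
On the way:
1. the long linocut lies flat on the bench, carved face up, and has been let go (angle between cut's own x axis and vertical below 0.08 rad and height (world z) of cut_back below 0.005 m and contact force between each of the fingers, the arm and cut below 0.05 N and linear speed of cut below 0.03 m/s), for 0.2 s.
At the end, for the whole second after the job is handed in: The long linocut lies at rest on the riser, carved face up and flat (within 0.04 rad), its back on the riser's top (within 2 mm), centred on it within 4 mm, long edges parallel within 0.06 rad, either way round; the other two cuts still stand in the rack (horizontal distance between cut_back and riser_top below 0.004 m and angle between the y axis of cut and the y axis of riser, either way round below 0.06 rad and angle between cut's own x axis and vertical below 0.04 rad and z of cut_back in the frame of riser_top between -0.002 and 0.002 m and linear speed of cut below 0.02 m/s and angle between each of cut_short, cut_square's own z axis and vertical below 0.2 rad); the robot touches nothing.
It fails at once if another cut was pulled out, pushed over or moved more than 20 mm (distance of any of cut_short, cut_square from where it was at the start of the episode above 0.02 m).
It fails at once if the ink tin or the hand roller was moved more than 20 mm (distance of any of ink_tin, brayer from where it was at the start of the episode above 0.02 m).
It also fails if it takes over 64 s, if anything falls off the work surface, if the arm or the gripper's body presses on something with over 40 N, if the wrist force passes 120 N, or if a joint passes its speed limit or range.

## Working session

There is one attempt and no reset: what is moved stays moved. The work goes in short steps, Python scripts to look and compute and a shell command to move; the robot and the scene stay as the last step left them, time stands still between calls to the robot, and variables do not carry over. Pictures are saved under pics/ and viewed, about 8 in all and at most 12, crops included, and the job is handed in when it is done.

```bash
mkdir -p pics && cat > h.py <<'E'
import numpy as np, cv2
from bench import ctrl
def im(n):
    d=ctrl.get_image(n); d['n']=n; return d
def save(d,f): cv2.imwrite('pics/'+f,d['color'][:,:,::-1])
def cloud(d):
    z=d['range_z'].astype(float); h,w=z.shape
    u,v=np.meshgrid(np.arange(w),np.arange(h))
    c=np.stack([(u-d['K'][0,2])/d['K'][0,0]*z,(v-d['K'][1,2])/d['K'][1,1]*z,z],-1)
    P=(c-d['t'])@d['R']; P[z<=0]=np.nan; return P
def ray(d,u,v,h):
    "pixel -> point on world plane z=h"
    r=d['R'].T@np.linalg.solve(d['K'],[u,v,1.]); c=-d['R'].T@d['t']
    return c+r*(h-c[2])/r[2]
E
python3 - <<'E'
from h import *
s=ctrl.get_state(); print(s['position'],s['tool_rot'],s['grip_width'],s['time'],ctrl.grip_depth)
for n in('scene','side'):
    d=im(n); save(d,n+'0.png'); print(n,-d['R'].T@d['t'],d['R'][2],d['K'][0])
    np.savez('pics/'+n+'0.npz',**{k:d[k] for k in('color','range_z','K','R','t')})
E
```

```text
[ 0.26167944 -0.59438994  0.22144531] [-3.07243400e+00 -6.46568775e-01  7.90179608e-04] 0.9987128933696489 0.0 0.0187
scene [1.25891279 0.20752524 0.69440667] [-0.70528018 -0.26072314 -0.6592445 ] [391.05568926   0.         281.79619811]
side [0.47501868 0.8433948  0.53727745] [ 0.13493746 -0.87573165 -0.46355794] [380.66635039   0.         280.82149795]
```

View pics/scene0.png

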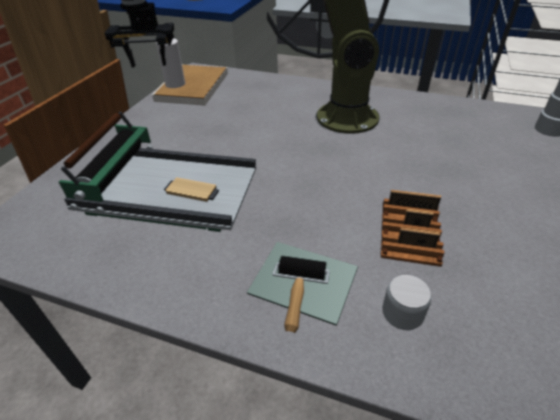

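View pics/side0.png

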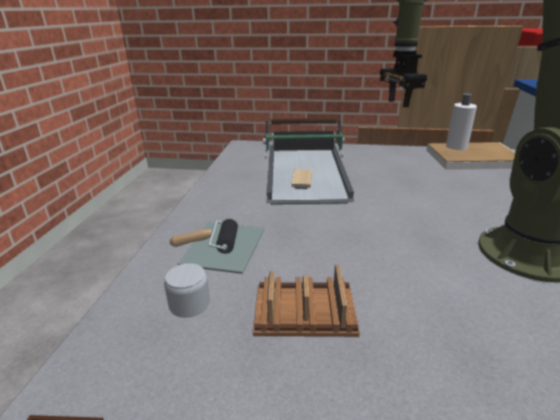

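The scene view shows the rack at about (412,228). The longest cut is in the groove nearest the robot, at (415,200). The press is at left with the riser at (192,188), the tin at (408,300) and the roller at (302,268). The side view agrees: the long cut is the right-hand one, at (340,295).

```bash
python3 - <<'E'
from h import *
for n in('scene','side'):
    d=dict(np.load(f'pics/{n}0.npz')); P=cloud(d); c=d['color']; hsv=cv2.cvtColor(c,cv2.COLOR_RGB2HSV)
    print(n)
    # cut tops
    roi=np.zeros(P.shape[:2],bool)
    if n=='scene': roi[185:265,375:450]=1
    else: roi[260:340,250:360]=1
    m=roi&(P[...,2]>.045)&(P[...,2]<.085)
    k,l,st,ce=cv2.connectedComponentsWithStats(m.astype(np.uint8))
    for i in range(1,k):
        if st[i,4]<15: continue
        q=P[l==i]; r=cv2.minAreaRect((q[:,:2]*1000).astype(np.float32))
        print(' cut',st[i],q.mean(0).round(4),'zmax',q[:,2].max().round(4),'rect',np.round(r[0],1),np.round(r[1],1),round(r[2],1))
    m=roi&(P[...,2]>.008)&(P[...,2]<.04); q=P[m]; r=cv2.minAreaRect((q[:,:2]*1000).astype(np.float32)); print(' rack',np.round(r[0],1),np.round(r[1],1),round(r[2],1))
    # riser: yellow
    m=(hsv[...,0]>10)&(hsv[...,0]<30)&(hsv[...,1]>70)&(P[...,2]>.035)&(P[...,2]<.06)
    roi=np.zeros_like(m); 
    if n=='scene': roi[170:210,150:230]=1
    else: roi[160:195,280:325]=1
    m&=roi; q=P[m]; r=cv2.minAreaRect((q[:,:2]*1000).astype(np.float32)); print(' riser',m.sum(),np.median(q,0).round(4),np.round(r[0],1),np.round(r[1],1),round(r[2],1))
    for nm,(u,v) in dict(scene=dict(tin=(410,285),bray=(302,268)),side=dict(tin=(187,275),bray=(229,235)))[n].items(): print(nm,P[v,u].round(3))
E
```

```text
scene
 cut [389 190  52  17 532] [0.4566 0.2618 0.061 ] zmax 0.0737 rect [453.8 261. ] [ 15.3 119.9] 6.4
 cut [404 209  29  14 293] [0.5211 0.2757 0.0612] zmax 0.073 rect [518.5 275.9] [14.9 59.9] 6.3
 cut [398 227  42  17 451] [0.5868 0.2818 0.0614] zmax 0.0735 rect [584.2 281.7] [13.8 84.2] 6.9
 rack [527.8 266.9] [184.1 136.1] 7.0
 riser 686 [ 0.5858 -0.2981  0.0475] [ 582.1 -300.5] [ 59.4 121.5] 1.0
tin [0.743 0.276 0.074]
bray [0.748 0.06  0.047]
side
 cut [334 265  13  52 372] [0.4536 0.276  0.0653] zmax 0.0732 rect [454.1 264.1] [ 10.3 120. ] 7.2
 cut [267 272   7  40 230] [0.5823 0.2956 0.0661] zmax 0.0729 rect [584.3 284.4] [10.1 84.6] 7.4
 cut [302 276   7  32 184] [0.5179 0.2872 0.0654] zmax 0.0731 rect [518.8 278.3] [10.  61.5] 7.4
 rack [520.  268.3] [196.1 140. ] 7.2
 riser 3 [ 0.5895 -0.2934  0.0474] [ 590.2 -290.3] [ 3.2 17.2] 5.9
tin [0.751 0.278 0.073]
bray [0.721 0.082 0.047]
```

```bash
cat >> h.py <<'E'
def pose():
    s=ctrl.get_state(); R=cv2.Rodrigues(np.array(s['tool_rot'],float))[0]; return np.array(s['position']),R,s
def to(x,y,z,yaw=None):
    "prints total shift in tool axes (mm) and twist (rad); yaw = wanted world angle (deg, mod 180) of tool y"
    p,R,s=pose(); a=np.degrees(np.arctan2(R[1,1],R[0,1]))
    tw=None if yaw is None else round(float(-np.radians((yaw-a+90)%180-90)),3)
    print('t',round(s['time'],2),'at',p.round(4),'yaw',round(a,2),'tilt',np.degrees(np.arccos(-R[2,2])).round(2),'grip',round(s['grip_width'],3),'F',np.round(s['ft_force'],1),
      '-> shift',((np.array([x,y,z])-p)@R*1000).round(1),'twist',tw)
E
python3 -m inch '[[1,40,-29,-6,0],[1,40,-29,-6,0],[1,40,-29,-6,0],[1,40,-29,-6,0],[1,40,-29,-6,0]]' && python3 - <<'E'
from h import *
to(.55,-.1,.26,7.1)
d=im('wrist'); save(d,'w1.png'); np.savez('pics/w1.npz',**{k:d[k] for k in('color','range_z','K','R','t')})
print(-d['R'].T@d['t'],d['R'][2],d['K'][0])
E
```

```text
time: 0.72
position: [0.3855, -0.3782, 0.2482]
tool_rot: [-3.071, -0.63, 0.007]
ft_force: [0.2, -0.5, 0.1]
grip_width: 0.999
t 0.72 at [ 0.3855 -0.3782  0.2482] yaw -66.8 tilt 0.46 grip 0.999 F [ 0.2 -0.5  0.1] -> shift [ 260.8 -191.   -11.2] twist -1.29
[ 0.44961202 -0.35135217  0.4094655 ] [-0.23780481 -0.0946745  -0.96668796] [337.91912135   0.         282.64930463]
```

View pics/w1.png

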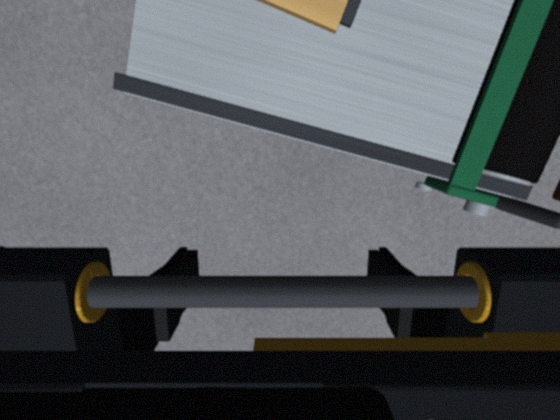

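The wrist view shows the press corner, with the riser partly in view at the top (around (320,10)). I'll move about 140 mm further along tool x to see all of it.

```bash
python3 -m inch '[[1,50,0,-4,0],[1,50,0,-4,0],[1,50,0,-4,0],[1,0,0,0,0]]' && python3 - <<'E'
from h import *
to(.55,-.1,.26,7.1)
d=im('wrist'); save(d,'w2.png'); np.savez('pics/w2.npz',**{k:d[k] for k in('color','range_z','K','R','t')})
P=cloud(d); hsv=cv2.cvtColor(d['color'],cv2.COLOR_RGB2HSV)
m=((hsv[...,0]>10)&(hsv[...,0]<30)&(hsv[...,1]>80)&(P[...,2]>.03)&(P[...,2]<.06)).astype(np.uint8)
k,l,st,ce=cv2.connectedComponentsWithStats(m); i=1+np.argmax(st[1:,4]); print(st[i])
m=(l==i).astype(np.uint8); print('z',np.nanmedian(P[m>0],0))
c=max(cv2.findContours(m,0,1)[0],key=cv2.contourArea)[:,0]
q=np.array([ray(d,u,v,.0483)[:2]*1000 for u,v in c],np.float32); print(cv2.minAreaRect(q)); print(ray(d,*c.mean(0),.0483))
s=dict(np.load('pics/scene0.npz'));hs=cv2.cvtColor(s['color'],cv2.COLOR_RGB2HSV);m=((hs[...,0]>10)&(hs[...,0]<30)&(hs[...,1]>70)).astype(np.uint8);m[:170]=0;m[210:]=0;m[:,:150]=0;m[:,230:]=0
c=max(cv2.findContours(m,0,1)[0],key=cv2.contourArea)[:,0]; print('scene',cv2.minAreaRect(np.array([ray(s,u,v,.0483)[:2]*1000 for u,v in c],np.float32)))
# press bed near edge in cloud of scene: height ~35mm
Ps=cloud(s); b=(np.abs(Ps[...,2]-.035)<.004)&(Ps[...,1]<.1); print('bed ymax',np.nanpercentile(Ps[b][:,1],[98,99.5]))
E
```

```text
time: 1.27
position: [0.5321, -0.3064, 0.2608]
tool_rot: [-3.063, -0.649, 0.002]
ft_force: [-0.3, -0.0, -0.0]
grip_width: 0.999
t 1.27 at [ 0.5321 -0.3064  0.2608] yaw -66.07 tilt 0.59 grip 0.999 F [-0.3 -0.  -0. ] -> shift [ 100.1 -181.4    2.7] twist -1.277
[ 238  103  120   92 5997]
z [ 0.58131945 -0.29833671  0.04765834]
((580.564697265625, -299.62213134765625), (58.68544006347656, 120.26679229736328), 2.060473680496216)
[ 0.58138795 -0.29824583  0.0483    ]
scene ((585.6222534179688, -298.1536560058594), (63.552642822265625, 123.35804748535156), 1.9989227056503296)
bed ymax [0.07091298 0.07936622]
```

View pics/w2.png

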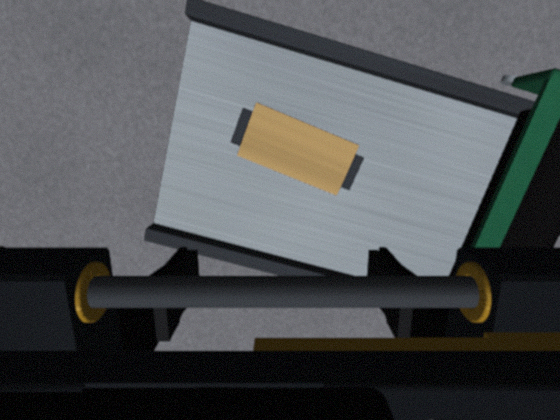

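Riser: (0.581, -0.299), yaw 2°, measured 58.7 x 120.3 mm against the nominal 60 x 120, height 0.0477. In the image it spans (238–358, 103–195). Next I'll go to the rack.

```bash
python3 -m inch '[[1,24,-50,0,0],[1,24,-50,0,0],[1,24,-50,0,0],[1,24,-50,0,0],[1,20,-40,0,0]]' >/dev/null && python3 -m inch '[[0,0,0,0,-0.18],[0,0,0,0,-0.18],[0,0,0,0,-0.18],[0,0,0,0,-0.18],[0,0,0,0,-0.18]]' >/dev/null&& python3 -m inch '[[0,0,0,0,-0.18],[0,0,0,0,-0.18],[0,0,0,0,0]]' && python3 - <<'E'
from h import *
to(.454,.2625,.16,7.1)
d=dict(np.load('pics/w2.npz'))
for u,v in((150,232),(190,10)): print('press corner',ray(d,u,v,.058).round(3))
s=dict(np.load('pics/scene0.npz'))
for u,v in((281,246),(356,263),(250,288)): print('slab',ray(s,u,v,.008).round(3))
E
```

```text
time: 2.95
position: [0.5276, -0.0591, 0.2573]
tool_rot: [-2.093, -2.329, 0.024]
ft_force: [0.1, 0.2, -0.5]
grip_width: 0.501
t 2.95 at [ 0.5276 -0.0591  0.2573] yaw 6.1 tilt 1.05 grip 0.501 F [ 0.1  0.2 -0.5] -> shift [327.9 -37.3  97.1] twist -0.018
press corner [ 0.43  -0.185  0.058]
press corner [ 0.659 -0.15   0.058]
slab [ 0.669 -0.015  0.008]
slab [0.665 0.163 0.008]
slab [ 0.804 -0.038  0.008]
```

```bash
python3 -m inch '[[0,40,-5,0,0],[0,40,-5,5,0],[0,40,-5,5,0],[0,40,-5,5,0],[0,40,-5,5,0]]' >/dev/null && python3 -m inch '[[0,40,-5,5,0],[0,40,-5,5,0],[0,20,-1,0,0],[0,0,0,0,0]]' && python3 - <<'E'
from h import *
to(.454,.2625,.16,7.1)
d=im('wrist'); save(d,'w3.png'); P=cloud(d)
m=((P[...,2]>.06)&(P[...,2]<.08)).astype(np.uint8); k,l,st,ce=cv2.connectedComponentsWithStats(m)
for i in range(1,k):
    if st[i,4]<100: continue
    c=max(cv2.findContours((l==i).astype(np.uint8),0,1)[0],key=cv2.contourArea)[:,0]
    q=P[l==i]; print(st[i],q.mean(0).round(4),cv2.minAreaRect((q[q[:,2]>.068][:,:2]*1000).astype(np.float32)))
E
```

```text
time: 4.08
position: [0.4629, 0.2333, 0.224]
tool_rot: [-2.157, -2.277, 0.032]
ft_force: [0.4, 0.3, 0.2]
grip_width: 0.501
t 4.08 at [0.4629 0.2333 0.224 ] yaw 3.1 tilt 1.2 grip 0.501 F [0.4 0.3 0.2] -> shift [30.3 -6.1 63.8] twist -0.07
[ 267  103   20  130 1419] [0.4532 0.2657 0.0711] ((453.5166320800781, 262.8248596191406), (10.049166679382324, 119.84634399414062), 7.045373916625977)
[ 411  108   18   94 1364] [0.582  0.2848 0.0698] ((583.4754028320312, 283.2314453125), (10.432452201843262, 84.45773315429688), 7.151334762573242)
[341 125  13  67 802] [0.5171 0.2784 0.0705] ((518.0068969726562, 277.6915588378906), (10.096328735351562, 60.02210235595703), 7.130234241485596)
[551 159   9  42 222] [0.7174 0.2684 0.0628] ((0.0, 0.0), (0.0, 0.0), 0.0)
```

View pics/w3.png

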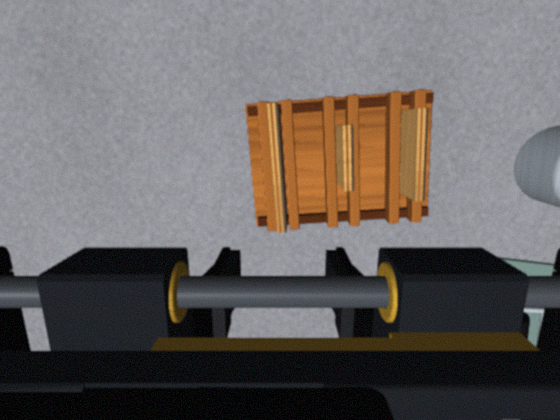

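The rack is upright in view and the long cut spans (267–287, 103–233). The measured sizes of all three cuts match those given. I'll descend and grip.

```bash
python3 -m inch '[[0,16,-3,20,-0.035],[0,16,-3,20,-0.035],[0,0,0,20,0],[0,0,0,20,0],[0,0,0,0,0]]' >/dev/null && python3 - <<'E'
from h import *
to(.4535,.2628,.041,7.05)
E
```

```text
t 4.75 at [0.4528 0.2589 0.1359] yaw 6.74 tilt 1.49 grip 0.499 F [ 0.2 -0.5  0.5] -> shift [ 5.   3.4 94.8] twist -0.005
```

```bash
python3 -m inch '[[0,3,2,20,0],[0,3,2,20,0],[0,0,0,20,0],[0,0,0,20,0],[0,0,0,0,0]]' >/dev/null && python3 - <<'E'
from h import *
to(.4535,.2628,.041,7.05); p,R,s=pose(); print(R[:,2].round(4), np.round(s['joint_positions'],3))
E
```

```text
t 5.38 at [0.4548 0.2644 0.0498] yaw 6.66 tilt 1.49 grip 0.5 F [-0.1 -0.7  0.2] -> shift [-1.3 -1.2  8.8] twist -0.007
[-0.0213 -0.0149 -0.9997] [ 0.127  0.34  -0.805  1.903  0.28   1.043 -0.682]
```

```bash
python3 -m inch '[[0,-1,-1,8,0],[-0.5,0,0,0,0],[-1,0,0,0,0],[-1,0,0,0,0],[-1,0,0,0,0]]' 20 && python3 -m inch '[[-1,0,0,0,0],[-1,0,0,-15,0],[-1,0,0,-15,0],[-1,0,0,-15,0],[-1,0,0,0,0]]' && python3 -m inch '[[-1,0,0,-20,0],[-1,0,0,-20,0],[-1,0,0,-20,0],[-1,0,0,-20,0],[-1,0,0,0,0]]' && python3 - <<'E'
from h import *
to(.56,.03,.12,7.05)
E
```

```text
time: 6.0
position: [0.4553, 0.2642, 0.0432]
tool_rot: [-2.086, -2.343, 0.034]
ft_force: [0.2, -0.2, 0.4]
grip_width: 0.129
time: 6.62
position: [0.4569, 0.2654, 0.0926]
tool_rot: [-2.086, -2.344, 0.031]
ft_force: [-0.0, -0.5, -1.0]
grip_width: 0.114
time: 7.25
position: [0.4581, 0.2668, 0.1787]
tool_rot: [-2.086, -2.346, 0.029]
ft_force: [0.4, 0.4, -0.6]
grip_width: 0.114
t 7.25 at [0.4581 0.2668 0.1787] yaw 6.71 tilt 1.07 grip 0.114 F [ 0.4  0.4 -0.6] -> shift [-246.5   74.4   60.1] twist -0.006
```

```bash
python3 -m inch '[[-1,-32,10,0,0],[-1,-32,10,0,0],[-1,-32,10,0,0],[-1,-32,10,0,0],[-1,-32,10,0,0]]' >/dev/null && python3 -m inch '[[-1,-32,10,5,0],[-1,-32,10,5,0],[-1,-20,5,5,0],[-1,0,0,0,0]]' >/dev/null && python3 - <<'E'
from h import *
to(.56,.03,.04,7.05); p,R,s=pose(); print(R[:,2].round(4))
d=im('side'); P=cloud(d); m=(P[...,2]>.012)&(abs(P[...,0]-p[0])<.08)&(abs(P[...,1]-p[1])<.1)&(P[...,2]<p[2]+.03)
q=P[m]; print(len(q),q.min(0),q.max(0)); lo=P[(abs(P[...,0]-p[0])<.02)&(abs(P[...,1]-p[1])<.1)&(P[...,2]>.02)]; print('bottom z pct',np.percentile(lo[:,2],[1,2,5]).round(4),'TCP z',p[2].round(4))
save(d,'s2.png')
E
```

```text
t 8.38 at [0.5598 0.0269 0.1592] yaw 6.95 tilt 1.49 grip 0.115 F [-0.1  0.4 -0.4] -> shift [  4.1   3.4 119.1] twist -0.002
[-0.0232 -0.0116 -0.9997]
295 [ 0.54610066 -0.02973259  0.12703221] [0.57424508 0.08805257 0.18918087]
bottom z pct [0.1479 0.1607 0.1826] TCP z 0.1592
```

```bash
python3 -m inch '[[-1,0,0,25,0],[-1,0,0,25,0],[-1,0,0,25,0],[-1,0,0,25,0],[-1,0,0,10,0]]' && python3 -m inch '[[-1,0,0,8,0],[-1,0,0,4,0],[-1,0,0,0,0]]'; python3 -c "
from h import *
to(.56,.03,.032,7.05)"
```

```text
time: 9.05
position: [0.5564, 0.0391, 0.0499]
tool_rot: [-2.059, -2.361, 0.027]
ft_force: [0.9, -0.0, -0.5]
grip_width: 0.115
time: 9.43
position: [0.5567, 0.0412, 0.0387]
tool_rot: [-2.056, -2.364, 0.024]
ft_force: [0.3, -0.3, -1.6]
grip_width: 0.112
t 9.43 at [0.5567 0.0412 0.0387] yaw 7.97 tilt 1.0 grip 0.112 F [ 0.3 -0.3 -1.6] -> shift [-11.6   1.8   6.7] twist 0.016
```

```bash
python3 -m inch '[[-1,0,0,3,0],[-1,0,0,3,0],[-1,0,0,0,0]]';python3 -m inch '[[-1,0,0,2,0],[-1,0,0,0,0]]'; python3 -c "
from h import *
to(.56,.03,.032,7.05)"
```

```text
time: 9.8
position: [0.5577, 0.041, 0.0335]
tool_rot: [-2.058, -2.365, 0.022]
ft_force: [0.2, -0.3, -0.1]
grip_width: 0.115
time: 10.05
position: [0.5579, 0.0408, 0.0316]
tool_rot: [-2.058, -2.365, 0.021]
ft_force: [0.2, -0.2, -0.6]
grip_width: 0.11
t 10.05 at [0.5579 0.0408 0.0316] yaw 7.92 tilt 0.86 grip 0.11 F [ 0.2 -0.2 -0.6] -> shift [-11.    0.6  -0.3] twist 0.015
```

```bash
python3 -m inch '[[-1,0,0,1.5,0],[-1,0,0,0,0]]';python3 -m inch '[[-1,0,0,1.5,0],[-1,0,0,0,0]]'
```

```text
time: 10.3
position: [0.5581, 0.0411, 0.0313]
tool_rot: [-2.059, -2.365, 0.022]
ft_force: [-0.6, -0.6, -0.7]
grip_width: 0.113
time: 10.55
position: [0.5584, 0.0412, 0.0312]
tool_rot: [-2.059, -2.366, 0.023]
ft_force: [-0.5, -0.5, -0.8]
grip_width: 0.113
```

```bash
python3 -m inch '[[-0.6,0,0,0,0],[-0.3,0,0,0,0],[0.2,0,0,0,0],[1,0,0,0,0],[1,0,0,0,0]]';python3 -m inch '[[1,0,0,-7,0],[1,0,0,-7,0],[1,0,0,0,0]]' ; python3 - <<'E'
from h import *
to(.50,.041,.045)
d=im('scene'); P=cloud(d); p=pose()[0]
d=im('side'); P=cloud(d); save(d,'s3.png')
m=(P[...,2]>.005)&(P[...,2]<.2)&(abs(P[...,0]-.55)<.1)&(abs(P[...,1]-.04)<.1)
for lo,hi in((.005,.03),(.03,.044),(.05,.065)):
    q=P[m&(P[...,2]>lo)&(P[...,2]<hi)]; print(lo,hi,len(q),q.min(0).round(3),q.max(0).round(3))
cv2.imwrite('pics/s3c.png',cv2.resize(d['color'][160:320,230:430,::-1],None,fx=3,fy=3))
E
```

```text
time: 11.18
position: [0.5583, 0.041, 0.0304]
tool_rot: [-2.059, -2.365, 0.022]
ft_force: [-0.2, 0.2, -0.2]
grip_width: 0.569
time: 11.55
position: [0.5588, 0.0413, 0.0458]
tool_rot: [-2.059, -2.366, 0.021]
ft_force: [-0.0, -0.3, 0.3]
grip_width: 0.919
t 11.55 at [0.5588 0.0413 0.0458] yaw 7.92 tilt 0.83 grip 0.919 F [-0.  -0.3  0.3] -> shift [  7.8 -58.3   1.6] twist None
0.005 0.03 42 [0.548 0.03  0.005] [0.565 0.101 0.03 ]
0.03 0.044 30 [0.546 0.024 0.03 ] [0.604 0.102 0.044]
0.05 0.065 160 [ 0.51  -0.017  0.05 ] [0.607 0.101 0.065]
```

View pics/s3c.png

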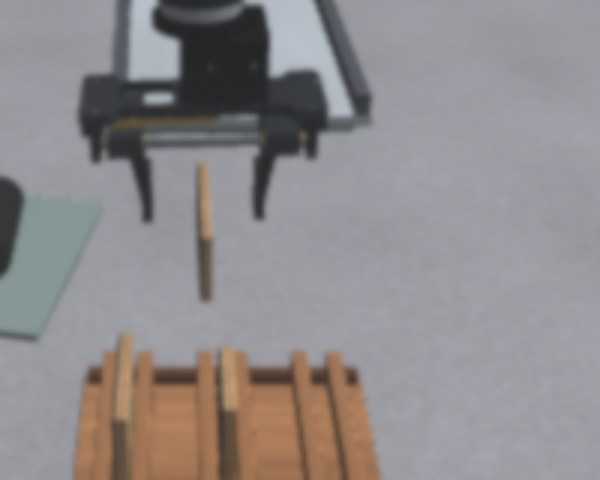

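The cut stands freely at crop (205,230), between the open fingers at (145,190) and (260,190). I'll tip it over backwards using the far finger.

```bash
python3 -m inch '[[1,0,-12,0,0],[1,0,-12,0,0],[1,0,-12,0,0],[1,0,-12,0,0],[1,0,-12,0,0]]';python3 -m inch '[[1,0,-12,0,0],[1,0,0,0,0],[1,0,0,-25,0],[1,0,0,-25,0],[1,0,0,-25,0]]' ; python3 - <<'E'
from h import *
to(.53,.041,.16)
for n in('side','scene'):
    d=im(n); P=cloud(d); save(d,n+'4.png')
    m=(P[...,2]>.004)&(P[...,2]<.075)&(abs(P[...,0]-.53)<.13)&(abs(P[...,1]-.04)<.11)
    k,l,st,ce=cv2.connectedComponentsWithStats(m.astype(np.uint8))
    for i in range(1,k):
        if st[i,4]<100: continue
        q=P[l==i]; print(n,st[i],q.mean(0).round(4),q[:,2].max().round(4),cv2.minAreaRect((q[:,:2]*1000).astype(np.float32)))
E
```

```text
time: 12.28
position: [0.4939, 0.0323, 0.0454]
tool_rot: [-2.058, -2.364, 0.025]
ft_force: [0.7, 0.8, -0.4]
grip_width: 1.001
time: 12.9
position: [0.4805, 0.0307, 0.1211]
tool_rot: [-2.056, -2.363, 0.028]
ft_force: [0.0, -0.3, -0.3]
grip_width: 0.999
t 12.9 at [0.4805 0.0307 0.1211] yaw 7.92 tilt 1.14 grip 0.999 F [ 0.  -0.3 -0.3] -> shift [  3.2  49.7 -39.9] twist None
side [299 231  27  29 658] [0.5221 0.0411 0.0081] 0.0114 ((523.1060180664062, 34.61516571044922), (60.05513000488281, 124.99623107910156), 8.117666244506836)
scene [293 201  49  22 777] [0.5249 0.0342 0.0085] 0.0127 ((522.291259765625, 33.005859375), (65.64556884765625, 120.24394226074219), 8.076822280883789)
```

```bash
python3 -m inch '[[1,-20,15,-25,0],[1,-20,15,-25,0],[1,-20,10,-20,0],[1,-15,0,0,0],[1,0,0,0,0]]' && python3 - <<'E'
from h import *
to(.5225,.034,.03,8.0)
d=im('wrist'); P=cloud(d); hsv=cv2.cvtColor(d['color'],cv2.COLOR_RGB2HSV)
m=((P[...,2]>.006)&(P[...,2]<.016)&(abs(P[...,0]-.52)<.08)&(abs(P[...,1]-.035)<.09)).astype(np.uint8)
k,l,st,ce=cv2.connectedComponentsWithStats(m); i=1+np.argmax(st[1:,4]); q=P[l==i]; print(st[i],q.mean(0).round(4),cv2.minAreaRect((q[:,:2]*1000).astype(np.float32)),np.percentile(q[:,2],[5,50,95]))
c=max(cv2.findContours((l==i).astype(np.uint8),0,1)[0],key=cv2.contourArea)[:,0]
print('ray',cv2.minAreaRect(np.array([ray(d,u,v,.010)[:2]*1000 for u,v in c],np.float32)))
save(d,'w5.png')
E
```

```text
time: 13.62
position: [0.5336, -0.0389, 0.1899]
tool_rot: [-2.055, -2.364, 0.026]
ft_force: [-0.4, -0.6, -1.2]
grip_width: 1.002
t 13.62 at [ 0.5336 -0.0389  0.1899] yaw 7.99 tilt 1.08 grip 1.002 F [-0.4 -0.6 -1.2] -> shift [ 74.4   2.  159.6] twist -0.0
[ 253   56   65  128 7856] [0.5221 0.0375 0.0089] ((522.3272705078125, 34.72296905517578), (60.13380432128906, 119.67991638183594), 7.862021446228027) [0.00751127 0.00885774 0.01027383]
ray ((522.38525390625, 34.6772575378418), (59.74993896484375, 118.78208923339844), 7.858842849731445)
```

View pics/w5.png

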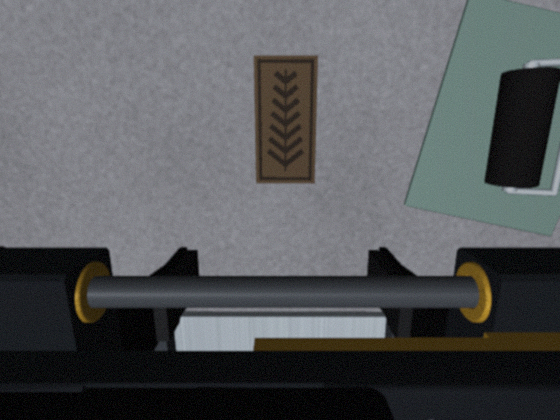

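The fern lies carved face up at (253–318, 56–184), with its centre at (0.5224, 0.0347) and yaw 7.9°. Next I'll pick it up across its width.

```bash
python3 -m inch '[[1,26,0,25,0],[1,26,0,25,0],[1,25,0,25,0],[1,0,0,20,0],[1,0,0,0,0]]' >/dev/null && python3 - <<'E'
from h import *
to(.5224,.0347,.025,7.9)
E
```

```text
t 14.3 at [0.5147 0.0448 0.0876] yaw 8.41 tilt 1.42 grip 0.999 F [ 0.5  0.1 -0.2] -> shift [-11.    7.7  62.5] twist 0.009
```

```bash
python3 -m inch '[[1,-6,4,15,0.01],[1,-5,4,15,0],[1,0,0,15,0],[1,0,0,10,0],[1,0,0,0,0]]' >/dev/null && python3 - <<'E'
from h import *
to(.5224,.0347,.006,7.9)
E
```

```text
t 14.93 at [0.5238 0.0334 0.0293] yaw 7.7 tilt 1.37 grip 1.003 F [ 1.3 -0.   0.2] -> shift [ 1.5 -0.7 23.3] twist -0.004
```

```bash
python3 -m inch '[[1,1,-1,10,0],[1,1,0,8,0],[1,0,0,5,0],[1,0,0,0,0]]' >/dev/null && python3 - <<'E'
from h import *
to(.5224,.0347,.004,7.9)
E
```

```text
t 15.43 at [0.5224 0.0356 0.0054] yaw 7.72 tilt 1.3 grip 1.0 F [-0.2 -0.8  0.1] -> shift [-0.9 -0.1  1.4] twist -0.003
```

```bash
python3 -m inch '[[0.7,-1,0,1.5,0],[0.4,0,0,0,0],[0.2,0,0,0,0],[-1,0,0,0,0],[-1,0,0,0,0]]' 20;  python3 -m inch '[[-1,0,0,0,0],[-1,0,0,-12,0],[-1,0,0,-12,0],[-1,0,0,-15,0],[-1,0,0,0,0]]' && python3 -m inch '[[-1,0,0,-20,0],[-1,0,0,-20,0],[-1,0,0,-20,0],[-1,0,0,-20,0],[-1,0,0,0,0]]' && python3 - <<'E'
from h import *
to(.581,-.299,.15,2.06)
d=im('side'); save(d,'s6.png'); P=cloud(d); p=pose()[0]
m=(P[...,2]>p[2]-.02)&(P[...,2]<p[2]+.013)&(abs(P[...,0]-p[0])<.07)&(abs(P[...,1]-p[1])<.1)
q=P[m]; print(len(q),q.min(0).round(3),q.max(0).round(3))
E
```

```text
time: 16.05
position: [0.5231, 0.0344, 0.0045]
tool_rot: [-2.059, -2.357, 0.028]
ft_force: [-0.2, -0.8, -0.9]
grip_width: 0.683
time: 16.68
position: [0.5248, 0.0349, 0.0472]
tool_rot: [-2.06, -2.358, 0.026]
ft_force: [-0.3, -0.5, -0.3]
grip_width: 0.682
time: 17.3
position: [0.5253, 0.035, 0.1291]
tool_rot: [-2.059, -2.357, 0.028]
ft_force: [0.5, 0.7, -0.5]
grip_width: 0.684
t 17.3 at [0.5253 0.035  0.1291] yaw 7.72 tilt 1.21 grip 0.684 F [ 0.5  0.7 -0.5] -> shift [-338.5    9.9  -20. ] twist 0.099
710 [ 0.487 -0.026  0.124] [0.565 0.1   0.141]
```

```bash
python3 -m inch '[[-1,-30,1,-3,0.02],[-1,-35,1,-3,0.02],[-1,-35,1,-3,0.02],[-1,-35,1,-3,0.02],[-1,-35,1,-3,0.02]]' >/dev/null&& python3 -m inch '[[-1,-35,1,-3,0],[-1,-35,1,-3,0],[-1,-35,1,-3,0],[-1,-20,0,0,0],[-1,0,0,0,0]]' && python3 - <<'E'
from h import *
to(.581,-.299,.11,2.06)
E
```

```text
time: 18.6
position: [0.5431, -0.2804, 0.141]
tool_rot: [-2.181, -2.224, 0.05]
ft_force: [0.7, 0.4, -1.5]
grip_width: 0.682
t 18.6 at [ 0.5431 -0.2804  0.141 ] yaw 1.09 tilt 2.37 grip 0.682 F [ 0.7  0.4 -1.5] -> shift [-19.2  38.8  29.5] twist -0.017
```

```bash
python3 -m inch '[[-1,-5,10,0,0],[-1,-5,10,0,-0.01],[-1,-5,10,0,0],[-1,-3,7,0,0],[-1,0,0,0,0]]' >/dev/null && python3 - <<'E'
from h import *
to(.581,-.299,.08,2.06); p,R,s=pose(); print(R.round(4))
d=im('wrist'); P=cloud(d); hsv=cv2.cvtColor(d['color'],cv2.COLOR_RGB2HSV); save(d,'w7.png')
d=im('scene'); P=cloud(d); m=(P[...,2]>p[2]-.015)&(P[...,2]<p[2]+.012)&(abs(P[...,0]-p[0])<.07)&(abs(P[...,1]-p[1])<.1)
q=P[m]; print(len(q),np.percentile(q,[2,50,98],axis=0).round(4)); save(d,'sc7.png')
E
```

```text
t 19.23 at [ 0.585  -0.2927  0.1388] yaw 2.12 tilt 2.34 grip 0.684 F [-0.4 -0.2 -0.8] -> shift [-6.1 -1.8 58.9] twist 0.001
[[-3.700e-02  9.985e-01 -4.080e-02]
 [ 9.993e-01  3.700e-02 -1.700e-03]
 [-2.000e-04 -4.090e-02 -9.992e-01]]
668 [[ 0.5527 -0.3475  0.1343]
 [ 0.592  -0.2766  0.143 ]
 [ 0.6223 -0.2335  0.1488]]
```

View pics/w7.png

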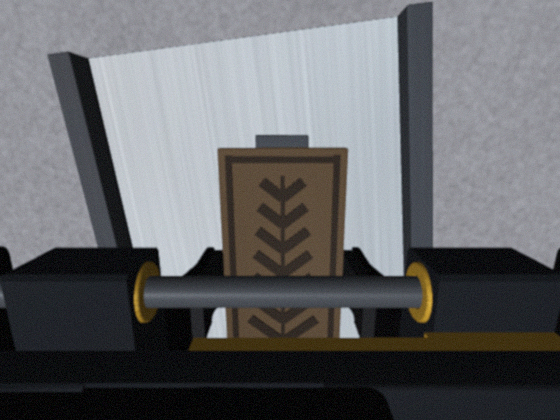

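The cut is held level over the press and covers the riser. Its near end shows at row 148, with the magnet stop at (282,140) just beyond it. I'll measure its offset in the grip before lowering.

```bash
python3 -m inch '[[-1,-3,-1,12,0],[-1,-3,-1,12,0],[-1,0,0,12,0],[-1,0,0,10,0],[-1,0,0,0,0]]' >/dev/null && python3 - <<'E'
from h import *
to(.581,-.299,.06,2.06); p,R,s=pose()
d=im('wrist'); P=cloud(d); hsv=cv2.cvtColor(d['color'],cv2.COLOR_RGB2HSV); save(d,'w8.png')
L=(P-p)@R*1000  # tool coords mm
m=(abs(L[...,2]+5)<7)&(abs(L[...,1])<29)&(L[...,0]>25)&(L[...,0]<80)
q=L[m]; print(len(q),'tool x of end',np.percentile(q[:,0],[95,99,100]).round(1),'z face',np.median(q[:,2]))
for b in range(-27,27,9):
    e=q[(q[:,1]>b)&(q[:,1]<b+9)]; print(b,e[:,0].max().round(1) if len(e) else None,end='; ')
m=(abs(L[...,2]+5)<7)&(L[...,0]>35)&(L[...,0]<52)&(abs(L[...,1])<40)&(hsv[...,1]>60); q=L[m]; print('\ny edges',q[:,1].min(),q[:,1].max())
print('J',np.round(s['joint_positions'],2))
E
```

```text
t 19.95 at [ 0.5783 -0.2996  0.0886] yaw 2.04 tilt 2.53 grip 0.683 F [-0.3 -0.3 -1. ] -> shift [ 0.5  4.  28.4] twist -0.0
9391 tool x of end [59.6 60.8 60.9] z face -4.375240384603675
-27 60.8; -18 60.8; -9 60.9; 0 60.9; 9 60.9; 18 60.9; 
y edges -29.85079493258801 29.301591575405972
J [ 0.79  0.49 -0.47  1.55  0.25  1.2   0.3 ]
```

```bash
python3 -m inch '[[-1,0,2,9,0],[-1,-1,2,9,0],[-1,0,0,9,0],[-1,0,0,0,0]]' && python3 - <<'E'
from h import *
to(.581,-.3004,.054,2.06)
E
```

```text
time: 20.5
position: [0.5825, -0.3006, 0.0608]
tool_rot: [-2.161, -2.24, 0.048]
ft_force: [-0.6, 0.1, -1.0]
grip_width: 0.684
t 20.5 at [ 0.5825 -0.3006  0.0608] yaw 2.07 tilt 2.41 grip 0.684 F [-0.6  0.1 -1. ] -> shift [ 0.2 -1.2  6.9] twist 0.0
```

```bash
python3 -m inch '[[-1,0,-2,4,0],[-1,0,0,2,0],[-1,0,0,0,0]]' && python3 -m inch '[[-1,0,0,1,0],[-1,0,0,0,0]]'&& python3 -m inch '[[-1,0,0,1,0],[-1,0,0,0,0]]'
```

```text
time: 20.88
position: [0.5803, -0.3008, 0.0549]
tool_rot: [-2.161, -2.241, 0.048]
ft_force: [0.8, 0.7, -0.9]
grip_width: 0.685
time: 21.12
position: [0.5805, -0.301, 0.0543]
tool_rot: [-2.162, -2.241, 0.047]
ft_force: [-0.6, 0.0, -0.4]
grip_width: 0.684
time: 21.38
position: [0.5807, -0.301, 0.0535]
tool_rot: [-2.162, -2.242, 0.047]
ft_force: [0.3, -0.1, -1.2]
grip_width: 0.688
```

```bash
python3 -m inch '[[-1,0,0,1,0],[-1,0,0,0,0],[0.5,0,0,0,0],[0.6,0,0,0,0],[0.6,0,0,0,0]]' && python3 -m inch '[[0.6,0,0,-10,0],[0.9,0,0,-20,0],[0.9,-20,0,-20,0],[0.9,-20,0,-20,0],[0.9,0,0,0,0]]' && python3 - <<'E'
from h import *
to(.581,-.3004,.047,2.06); p,R,s=pose()
d=im('wrist'); P=cloud(d); save(d,'w9.png'); hsv=cv2.cvtColor(d['color'],cv2.COLOR_RGB2HSV)
m=((P[...,2]>.051)&(P[...,2]<.066)&(abs(P[...,0]-.581)<.06)&(abs(P[...,1]+.3)<.08)).astype(np.uint8)
k,l,st,ce=cv2.connectedComponentsWithStats(m); i=1+np.argmax(st[1:,4]); q=P[l==i]; print(st[i],q.mean(0).round(4),cv2.minAreaRect((q[:,:2]*1000).astype(np.float32)),np.percentile(q[:,2],[5,50,95]))
cv2.imwrite('pics/w9c.png',cv2.resize(d['color'][:300,130:430,::-1],None,fx=2,fy=2))
E
```

```text
time: 22.0
position: [0.581, -0.3011, 0.0532]
tool_rot: [-2.163, -2.242, 0.047]
ft_force: [0.2, -0.1, 0.4]
grip_width: 0.791
time: 22.62
position: [0.5872, -0.3415, 0.131]
tool_rot: [-2.165, -2.247, 0.044]
ft_force: [0.7, 0.6, -0.2]
grip_width: 0.948
t 22.62 at [ 0.5872 -0.3415  0.131 ] yaw 2.12 tilt 2.05 grip 0.948 F [ 0.7  0.6 -0.2] -> shift [41.7 -1.7 84. ] twist 0.001
[  234    78    92   174 14987] [ 0.5806 -0.2964  0.0571] ((580.5820922851562, -300.57623291015625), (60.29860305786133, 120.34075164794922), 2.2003543376922607) [0.05589031 0.05713058 0.05843905]
```

View pics/w9c.png

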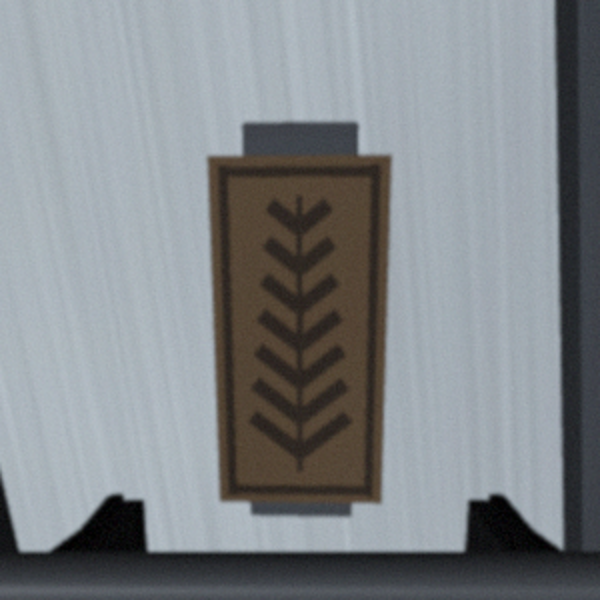

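The cut rests on the riser, with the magnet stops visible beyond both ends at crop rows 122 and 515. I'll check independently against the stops, and check the other objects too.

```bash
python3 - <<'E'
from h import *
d=im('wrist')
a,b=ray(d,280.5,61,.043),ray(d,280.5,257.5,.043); print('stops',a.round(4),b.round(4),'mid',((a+b)/2).round(4),'len',np.linalg.norm(a-b).round(4))
P=cloud(d); Z=P[(P[...,2]>.051)&(P[...,2]<.066)&(abs(P[...,0]-.581)<.025)&(abs(P[...,1]+.3)<.05)]
A=np.c_[Z[:,:2],np.ones(len(Z))]; print('plane slopes',np.linalg.lstsq(A,Z[:,2],rcond=None)[0])
d=im('scene'); P=cloud(d); roi=np.zeros(P.shape[:2],bool); roi[185:265,375:450]=1
k,l,st,ce=cv2.connectedComponentsWithStats((roi&(P[...,2]>.045)&(P[...,2]<.085)).astype(np.uint8))
for i in range(1,k):
    if st[i,4]>15: q=P[l==i]; print(st[i],q.mean(0).round(4))
print('tin',P[285,410].round(3),'brayer',P[268,302].round(3))
E
python3 -m inch '[[1,0,0,-20,0],[1,0,0,-20,0],[1,0,0,0,0],[1,0,0,0,0]]'
```

```text
stops [ 0.5778 -0.2263  0.043 ] [ 0.583  -0.3683  0.043 ] mid [ 0.5804 -0.2973  0.043 ] len 0.1421
plane slopes [ 0.00257856 -0.00046332  0.05551748]
[404 209  29  14 298] [0.5211 0.2758 0.0611]
[398 227  42  17 454] [0.587  0.2819 0.0614]
tin [0.744 0.276 0.075] brayer [0.747 0.06  0.046]
time: 23.28
position: [0.5879, -0.3346, 0.1696]
tool_rot: [-2.151, -2.248, 0.044]
ft_force: [0.3, 0.1, -1.2]
grip_width: 1.001
```

```bash
python3 - <<'E'
from h import *
d=im('wrist'); c=d['color'].astype(int); save(d,'w10.png')
P=cloud(d); u=d['R']@np.array([.5806,-.3,.05])+d['t']; u=d['K']@u; u0=int(u[0]/u[2]); print('col',u0)
col=c[:,u0-8:u0+9].mean(1); g=col.mean(1); br=col[:,0]-col[:,2]
lo=lambda r:(r,int(g[r]),int(br[r]))
e=np.abs(np.diff(cv2.GaussianBlur(col,(1,3),0).astype(float),axis=0)).sum(1); pk=[r for r in range(2,250) if e[r]==e[r-2:r+3].max() and e[r]>18]
for r in pk: print(r,lo(r-2),lo(r+3),'y@.043',ray(d,u0,r+.5,.043)[1].round(4),'y@.0583',ray(d,u0,r+.5,.0583)[1].round(4))
E
```

```text
col 281
80 (78, 177, -14) (83, 65, -9) y@.043 -0.2281 y@.0583 -0.2301
99 (97, 68, 30) (102, 37, 10) y@.043 -0.2425 y@.0583 -0.2437
103 (101, 40, 12) (106, 68, 30) y@.043 -0.2455 y@.0583 -0.2466
235 (233, 68, 29) (238, 39, 11) y@.043 -0.3576 y@.0583 -0.3527
239 (237, 40, 12) (242, 68, 27) y@.043 -0.3614 y@.0583 -0.3563
249 (247, 64, -11) (252, 175, -14) y@.043 -0.3709 y@.0583 -0.3653
```

```bash
python3 -c "
from bench import ctrl
print(ctrl.close_job(), ctrl.get_state()['time'])"
```

```text
the job is handed in; nothing more can be done
the job is handed in; nothing more can be done
```

The fern cut is lying on the riser, carved face up, and the job is handed in at about 23.5 s of the 64 s. I gripped it by its top edge, stood it on the bare bench, let go and tipped it onto its back with one finger. Then I picked it up across its width and set it on the riser.

**On the bench:** the wrist camera showed the fern carved face up, centred at (0.522, 0.035). It measured 60 x 120 mm with its top at about 9 mm. No finger was near it in that view, so it had been let go.

**On the riser:**

| | Centre (m) | Yaw |
|---|---|---|
| Cut | (0.5806, -0.3006) | 2.2° |
| Riser, measured earlier | (0.5806, -0.2996) | 2.06° |

- **Flatness:** the slope was about 0.003 rad. The top face read 57.1 mm against a nominal 58.3 mm; this camera's heights read about 1 mm low throughout.
- **Flush along the length:** a first check against the magnet stops disagreed, putting their middle at y = -0.2973, about 3 mm off. I had picked those pixels by eye. Detecting the edges in a fresh image gave -0.2995 for the stops and -0.2998 for the cut, so within about 0.5 mm.

**Other objects:** the other two cuts, the tin and the roller read within about 1 mm of their starting positions.

**Tool tilt:** the tool tilted by up to about 2.5° during the moves, which the row commands cannot correct. The cut still settled flat when released. The gripper was open, about 11 cm above the cut and touching nothing, when I handed in.

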